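Unlatch and open the hotplate guard gate

ROBOT

A 7-joint arm with a two-finger parallel gripper is mounted at the origin on the work surface. World frame = base frame: x ahead of the robot, y to its left, z up, the work surface at z = 0. Lengths are in m, angles in rad, forces in N, time in s.
With the tool pointing down it reaches from about 0.4 to 0.875 m from the base axis. Payload 6.5 kg.
Tool frame: the origin (TCP) lies at the very end of the fingers, on their centre line; the grasp point (between the pads) lies 19 mm behind it; z points along the fingers, y is the direction in which the jaws open and shut (so a half turn about z gives the same grasp; the last joint's range is limited). The gripper opens to 85 mm and grips with 20 to 120 N. Pads are 22 mm wide; open, the fingers measure 114 mm over their backs; the gripper's body (76 mm by 85 mm) begins 54 mm behind the grasp point. The pads swing forward as they close: fully open they stand 13 mm farther back than shut.
Start: joints at [-1.395, 0.536, -0.004, 1.538, 0.003, 1.067, -0.071], TCP at [0.156, 0.631, 0.231] pointing down, gripper open.
Joint ranges: [-2.7, 2.7], [-0.37, 2.16], [-1.27, 1.26], [0.24, 2.4], [-1.31, 4.45], [0.19, 1.91], [-2.76, 2.76]. Speed limits (rad/s): [2.39, 2.39, 3.14, 3.14, 3.14, 3.14, 3.14].

INTERFACE

Orientations are given as a unit quaternion [x, y, z, w].
In Python, from bench import robot gives the robot as it stands. The module is installed in compiled form; this text tells all that it offers.
- The arm moves only by the tool send_rows, never from a script. Its argument "increments" is a list of rows, each a list of 7 numbers: the turn, a rotation vector about the tool's x, y, z in degrees, then the shift along the tool's x, y, z in mm, then the opening in per cent of the stroke, from 0 (shut) to 100 (fully open). A call has 1 to 5 rows; each row shifts and turns the pose as measured when the row begins, along the tool's axes as they then stand; what a row does not reach is not made up. A row lasts 1/8 s, in which the tool goes at most 62.5 mm and 10.7 degrees, less where a joint would pass 70% of its speed; a pose out of reach is approached as far as the arm can. A call with a gripper value outside its range is refused whole. The fingers move at their own pace and stop on an object; "grip_force" is the grip in N (left out, the last holds). Time passes only in rows, so rows that do not move let the fingers close. It gives the time, the measured TCP pose, the force and the opening at its end, in the units of the state.
- robot.get_state(): the state, without advancing time (a new reading comes with each control period).
- robot.get_image(name): name is "side" or "top"; returns (picture, depth): 384x512x3 uint8, red, green, blue; 384x512 float32, m along the optical axis (not along the pixel's ray), 0 where there is no reading.
- robot.camera_info(name): a dict with "camera_matrix" (3x3 intrinsics, pixels), "extrinsics" (4x4, takes a point from camera to world coordinates). Camera axes: x right, y down, z forward; pixel columns grow to the right and rows downward; lengths in m; the calibration is good to about 2 mm. A picture is of the moment at which its call begins. camera_info takes no time and is no camera call.
- robot.hand_in(): hands the job in, once; it reports no verdict.
The state is a dict: "time_s": time; "joints": joint angles; "qd": joint speeds; "effort": joint torques, N m; "ee_pos": TCP position; "tcp_rot": TCP orientation; "force": force on the tool from outside, world axes, zero at the start; "ft_torque": the same for the moment, N m; "finger_gap": finger opening in m.
Only numpy, scipy, OpenCV 4.12 (cv2) and the standard library are available. Lean on these libraries where they do the work, as an engineer would, in place of code of your own. Each camera call takes 0.05 s, during which the arm holds its last target. There are 200 camera calls.

TASK

Open the clear guard gate in front of the hotplate so that the flask can be reached: lift the gravity latch bar by its thumb tab out of its keeper, swing the gate towards you until it stands square (about 90 degrees) to the fence, and let go so that the bar drops back down and the gate stays there. Be gentle: do not lean the bar hard on the keeper in any direction, do not fling the gate, and leave the glassware and everything else where it stands.

Things in the scene. Friction and masses are not known exactly. Their poses are not given: they have to be found in the camera images.
- pen: Low guard fence (270 mm wide, 250 mm deep, 125 mm high, clear panels in aluminium frames) round a white hotplate. Origin on the bench under the middle of the gateway; its x axis points straight into the pen, away from the robot, square to the closed gate; its y axis runs along the gateway (left seen from the robot). Fixed.
- gate_hinge (a point): Point on the gate's upright hinge axis (left end of the gate, pen y = +110 mm), at the height of the gate's top edge, 115 mm above the bench. Does not move with the gate.
- gate (a joint): The gate: 195 mm wide, 12 mm thick, 15 to 115 mm above the bench, reaching from the hinge towards pen -y. 0 = closed in the fence line; grows in rad as it swings out towards the robot (clockwise from above), at most 1.92. A light friction hinge (about 0.12 N m) keeps it where it is left. Closed, it has 3 mm of play at the keeper. The sweep (230 mm radius round the hinge) is free.
- latch_bar (a joint): Steel latch bar, 8 mm thick, 12 mm high, about 0.22 kg, riding on top of the gate in its plane; centre line 140 mm above the bench at rest. Pivots about a pin square to the gate, 20 mm from the hinge axis: 0 = down (level, lying in its guide on the gate), grows in rad as the free end rises; falls back by its own weight. The keeper holds it 192 to 208 mm from the pivot.
- thumb_tab (a point): Middle of the top edge of the thumb tab, an upright steel plate on the bar: 10 mm thick (square to the gate), 24 mm wide (along the gate), standing 60 mm up from the bar; top edge 206 mm above the bench at rest, 91 mm above the gate's top. 160 mm from the hinge axis, 140 mm from the bar's pivot. Axes are the bar's: x square to the gate (into the pen when closed), y along the gate to the hinge.
- keeper_post: Fixed upright aluminium post (14 x 16 mm, 206 mm high) just behind the gate's free end; origin at its foot. On its front is the rigid steel keeper, a C-shaped catch round the bar's end: an upright lip in front of the bar (3 mm off) and over it a hood whose front edge hangs down 5 mm. Its height differs between visits by up to 28 mm and is not measured. More than 12 N on it is too much.
- flask: Loose glass conical flask, 80 mm wide, 108 mm high, standing on the hotplate 104 mm above the bench, origin under its centre. Leave alone.
- beaker: Loose glass beaker, 68 mm wide, 85 mm high, in front of the pen to the right of the gate's sweep, origin under its centre. Leave alone.
- wash_bottle: Loose white bottle with blue cap, 56 mm wide, 150 mm high, in front of the pen to the left of the gate's sweep, origin under its centre. Leave alone.
- amber_bottle_a: Loose amber bottle, 84 mm wide, 200 mm high, left of the pen, origin under its centre. Leave alone.
- amber_bottle_b: Loose amber bottle, 84 mm wide, 200 mm high, left of the pen, origin under its centre. Leave alone.
- tube_rack: Loose white tube rack, 90 x 190 x 55 mm, right of the pen, origin under its centre. Leave alone.
- bar_nose (a point): Point on the latch bar's centre line 200 mm from its pivot, 10 mm short of its free end. It clears the lip after rising 8 mm (lowest keeper) to 38 mm (highest), then has a 6 to 8 mm high opening below the hood's front edge; the hood itself is met 5 mm higher. At the thumb tab heights are 0.7 times as much: the opening's middle is 5.8 mm below where the hood is felt.

How it is judged:
By the outcome, as a careful person would: the job done as asked, in the order asked, and still so for the second after the job is handed in, with the robot touching nothing.
It also fails if it takes over 51 s, if anything falls off the work surface, if the arm or the gripper's body presses on something with over 40 N, if the wrist force passes 120 N, or if a joint passes its speed limit or range.

## Working session

There is one attempt and no reset: what is moved stays moved. The work goes in short steps, Python scripts to look and compute and a tool call to move; the robot and the scene stay as the last step left them, time stands still between calls to the robot, and variables do not carry over. Pictures are saved under pics/ and viewed, about 8 in all and at most 12, crops included, and the job is handed in when it is done.

Besides the shell and the picture viewer there is one more tool, called after "Emit:" as a command line: name --pt "numbers of a row" for each row, then --argument value for the rest. send_rows: Moves the arm, as the interface text tells. Its arguments: {"type":"object","properties":{"increments":{"type":"array","items":{"type":"array","items":{"type":"number"}}},"grip_force":{"type":"number"}},"required":["increments"]}

```bash
mkdir -p pics; cat > h.py <<'E'
import numpy as np, cv2
from bench import robot
def grab(n,tag):
    im,d=robot.get_image(n); cv2.imwrite(f'pics/{tag}.png',im[:,:,::-1]); np.save(f'pics/{tag}.npy',d); return im,d
def info(n):
    i=robot.camera_info(n); return np.array(i['camera_matrix']),np.array(i['extrinsics'])
def ray(n,u,v):
    K,T=info(n); r=T[:3,:3]@np.linalg.inv(K)@np.array([u,v,1.]); return T[:3,3],r
def onz(n,u,v,z):
    o,r=ray(n,u,v); return o+r*(z-o[2])/r[2]
def cloud(n,d):
    K,T=info(n); v,u=np.mgrid[:d.shape[0],:d.shape[1]]
    p=np.stack([(u-K[0,2])/K[0,0]*d,(v-K[1,2])/K[1,1]*d,d],-1)
    return p@T[:3,:3].T+T[:3,3]
def proj(n,P):
    K,T=info(n); c=T[:3,:3].T@(np.array(P)-T[:3,3]); q=K@c; return q[:2]/q[2]
E
python3 - <<'E'
from h import *
for n in('top','side'):
    grab(n,n+'0'); K,T=info(n); print(n,K.round(1).tolist(),T.round(3).tolist())
print(robot.get_state())
a=np.hstack([cv2.imread('pics/top0.png'),cv2.imread('pics/side0.png')])
E
```

```text
top [[411.8, 0.0, 259.2], [0.0, 411.8, 196.6], [0.0, 0.0, 1.0]] [[0.043, -0.979, 0.199, 0.356], [-0.999, -0.042, 0.007, 0.048], [0.002, -0.199, -0.98, 1.36], [0.0, 0.0, 0.0, 1.0]]
side [[375.2, 0.0, 253.7], [0.0, 375.2, 186.2], [0.0, 0.0, 1.0]] [[0.673, -0.423, 0.607, -0.015], [-0.739, -0.365, 0.566, -0.554], [-0.018, -0.83, -0.558, 0.721], [0.0, 0.0, 0.0, 1.0]]
{'time_s': 0.1, 'joints': array([-1.395203  ,  0.53713103, -0.00445277,  1.53871672,  0.00264099,
        1.06731148, -0.07122287]), 'qd': array([-0.00028993, -0.00317339,  0.00179713, -0.00127126,  0.00078547,
        0.00056323,  0.00030646]), 'effort': array([ 2.19068221e-03, -5.84568000e+01,  1.05137441e+00, -2.59780490e+01,
        1.25232610e-02,  4.58537470e-03,  2.35940377e-05]), 'ee_pos': array([0.1555233 , 0.63055704, 0.23049672]), 'tcp_rot': array([ 1.20562287e-01,  9.92705458e-01, -7.80245829e-04, -2.22815549e-05]), 'force': array([0.08331177, 0.19255955, 0.20718271]), 'ft_torque': array([ 0.013088  , -0.04007678, -0.00428069]), 'finger_gap': 0.08500088025917887}
```

View pics/top0.png

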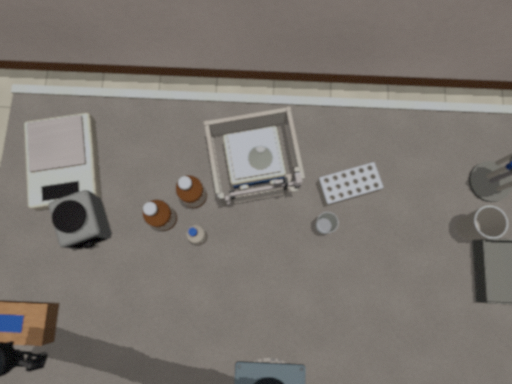

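View pics/side0.png

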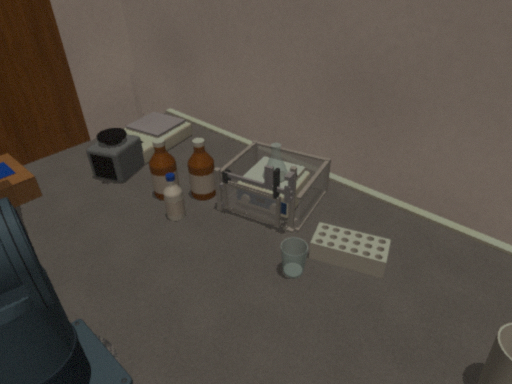

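The top view shows the pen at about (255,155) with its gateway along (225,200)–(300,182). In the side view the dark thumb tab is near (277,180) and the post near (292,190). I'll zoom in on both.

```bash
python3 - <<'E'
from h import *
a=cv2.imread('pics/top0.png')[140:215,195:315]; b=cv2.imread('pics/side0.png')[135:245,205:345]
a=cv2.resize(a,None,fx=6,fy=6,interpolation=cv2.INTER_CUBIC)[:,:700]
cv2.imwrite('pics/topz.png',a)
cv2.imwrite('pics/sidez.png',cv2.resize(b,None,fx=5,fy=5,interpolation=cv2.INTER_CUBIC))
E
```

```text
(no output)
```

View pics/topz.png

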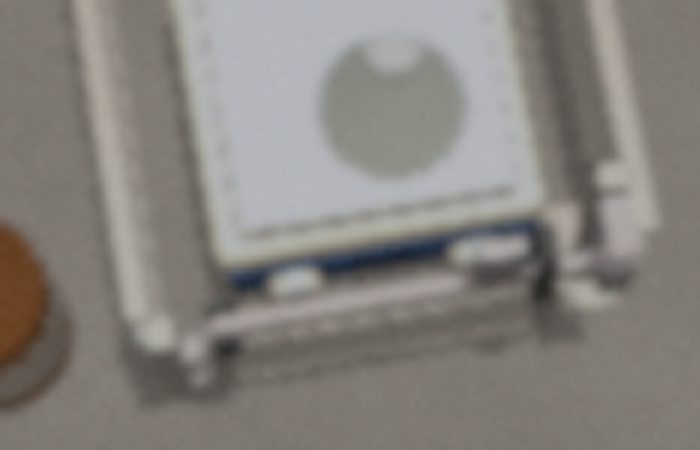

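View pics/sidez.png

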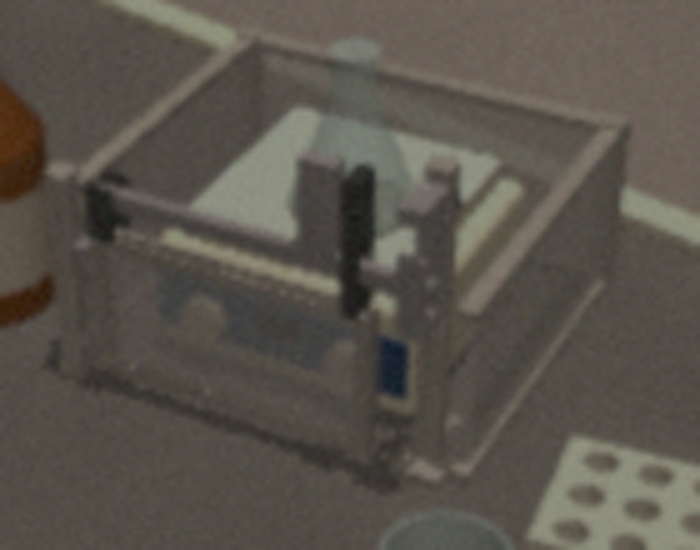

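The top crop shows the bar as a light line from (215,325) to (450,285), the tab top at about (490,245), the dark guide at (542,270) and the post top and keeper at about (620,200). In the side crop the tab is at (320,160–250), the dark guide at (357,170–310), and the keeper and post at (420–440,170–300). Next I'll get metric positions.

```bash
python3 - <<'E'
from h import *
# candidate points by rays at known heights
def S(x,y): return 205+(x+.5)/5-.5,135+(y+.5)/5-.5
def Tt(x,y): return 195+(x+.5)/6-.5,140+(y+.5)/6-.5
print('tab top side', onz('side',*S(320,157),.206), 'tab top', onz('top',*Tt(490,248),.206))
print('post top side', onz('side',*S(443,163),.206),'top', onz('top',*Tt(612,172),.206))
print('bar left end side', onz('side',*S(125,190),.146),'bar L top', onz('top',*Tt(225,325),.146),'bar R', onz('top',*Tt(440,288),.146))
for n in('side','top'):
    d=np.load(f'pics/{n}0.npy'); P=cloud(n,d).reshape(-1,3)
    c=onz('side',*S(320,157),.206)
    m=(np.hypot(P[:,0]-c[0],P[:,1]-c[1])<.16)&(P[:,2]>.132)&(P[:,2]<.225)
    Q=P[m]; print(n,m.sum())
    h=np.argsort(-Q[:,1])
    idx=np.argwhere(m.reshape(d.shape))
    for k in h[::max(1,len(h)//70)]: print(Q[k].round(3),idx[k][::-1])
E
```

```text
tab top side [0.64280824 0.00333335 0.206     ] tab top [0.63846128 0.00885122 0.206     ]
post top side [ 0.68049849 -0.05016497  0.206     ] top [ 0.6787929 -0.0487838  0.206    ]
bar left end side [0.61718188 0.13011616 0.146     ] bar L top [0.60762733 0.13838088 0.146     ] bar R [0.63133682 0.03125247 0.146     ]
side 1274
[0.616 0.148 0.152] [225 169]
[0.599 0.14  0.132] [223 178]
[0.619 0.134 0.146] [229 172]
[0.609 0.129 0.142] [228 175]
[0.611 0.119 0.139] [231 177]
[0.612 0.107 0.147] [234 176]
[0.616 0.095 0.146] [238 177]
[0.621 0.084 0.134] [242 181]
[0.721 0.076 0.149] [267 164]
[0.623 0.07  0.143] [246 180]
[0.728 0.067 0.184] [271 154]
[0.725 0.064 0.212] [271 146]
[0.718 0.062 0.159] [270 163]
[0.624 0.06  0.137] [249 183]
[0.723 0.058 0.165] [272 161]
[0.725 0.056 0.189] [273 154]
[0.726 0.054 0.189] [274 154]
[0.728 0.052 0.215] [275 146]
[0.726 0.051 0.213] [275 147]
[0.73  0.049 0.176] [276 158]
[0.733 0.048 0.182] [277 156]
[0.627 0.047 0.147] [253 181]
[0.739 0.046 0.213] [279 146]
[0.716 0.045 0.146] [274 169]
[0.627 0.043 0.146] [254 182]
[0.725 0.041 0.157]
[... 3089 characters left out ...]
82 181]
[ 0.64  -0.014  0.15 ] [283 185]
[ 0.65  -0.017  0.198] [285 178]
[ 0.633 -0.018  0.181] [285 185]
[ 0.633 -0.021  0.141] [285 188]
[ 0.635 -0.023  0.19 ] [287 184]
[ 0.643 -0.029  0.143] [288 185]
[ 0.645 -0.039  0.137] [291 185]
[ 0.677 -0.043  0.148] [293 174]
[ 0.673 -0.044  0.208] [295 170]
[ 0.664 -0.045  0.196] [295 174]
[ 0.661 -0.047  0.174] [295 177]
[ 0.662 -0.049  0.156] [295 178]
[ 0.648 -0.051  0.139] [295 184]
[ 0.652 -0.052  0.195] [297 178]
[ 0.674 -0.053  0.206] [298 170]
[ 0.64  -0.055  0.199] [298 182]
[ 0.678 -0.056  0.203] [299 169]
[ 0.646 -0.057  0.199] [299 180]
[ 0.658 -0.06   0.197] [300 176]
[ 0.654 -0.063  0.201] [301 177]
[ 0.643 -0.066  0.199] [302 181]
```

```bash
python3 - <<'E'
from h import *
P=[cloud(n,np.load(f'pics/{n}0.npy')).reshape(-1,3) for n in('side','top')]
A=[]
for n,p in zip('st',P):
    m=(p[:,2]>.143)&(p[:,2]<.15)&(p[:,1]>.03)&(p[:,1]<.115)&(abs(p[:,0]-(.638-.25*p[:,1]))<.012)
    q=p[m]; k=np.polyfit(q[:,1],q[:,0],1); print('bar top',n,m.sum(),k,np.degrees(np.arctan(-k[0])))
    A.append(k)
a=np.arctan(-A[1][0]); ex=np.array([np.cos(a),np.sin(a)]); ey=np.array([-np.sin(a),np.cos(a)])
for n,p in zip('st',P):
    u,v=p[:,:2]@ex,p[:,:2]@ey
    for nm,zl,zh in(('tabhi',.165,.203),('tabtop',.203,.212)):
        m=(p[:,2]>zl)&(p[:,2]<zh)&(abs(p[:,0]-.638)<.03)&(p[:,1]>-.07)&(p[:,1]<.03)
        o=np.argsort(v[m]); print(n,nm,'v,u,z'); print(np.c_[v[m],u[m],p[m,2]][o][::max(1,m.sum()//30)].round(4).tolist())
print('fence top')
# gate hinge post etc: everything along gate line
p=P[1];u,v=p[:,:2]@ex,p[:,:2]@ey
u0=np.median(u[(p[:,2]>.143)&(p[:,2]<.15)&(p[:,1]>.03)&(p[:,1]<.115)&(p[:,0]<.65)]);print('u bar',u0,'ex',ex)
for lo in np.arange(-.09,.19,.006):
    m=(v>lo)&(v<lo+.006)&(abs(u-u0)<.012); 
    if m.sum(): print(round(lo,3),m.sum(),p[m,2].max().round(3),end=' | ')
E
```

```text
bar top s 71 [-0.21813361  0.63933585] 12.30537911999477
bar top t 66 [-0.2326885   0.64016848] 13.098978584853073
s tabhi v,u,z
[[-0.2115, 0.6198, 0.1956], [-0.2106, 0.6284, 0.1936], [-0.2094, 0.637, 0.1977], [-0.2077, 0.6364, 0.1756], [-0.2064, 0.6129, 0.1887], [-0.2056, 0.6351, 0.1693], [-0.2038, 0.6119, 0.1947], [-0.2017, 0.6287, 0.1969], [-0.2, 0.6098, 0.1666], [-0.1975, 0.6252, 0.1977], [-0.1961, 0.616, 0.1963], [-0.1713, 0.6322, 0.1799], [-0.1706, 0.6266, 0.2016], [-0.1698, 0.6341, 0.2004], [-0.1689, 0.6307, 0.1831], [-0.1683, 0.6193, 0.2018], [-0.167, 0.6278, 0.203], [-0.1658, 0.6185, 0.1953], [-0.1648, 0.633, 0.1807], [-0.1633, 0.6122, 0.1762], [-0.1618, 0.6154, 0.1674], [-0.1556, 0.6214, 0.1813], [-0.1542, 0.6238, 0.2016], [-0.1527, 0.6208, 0.1997], [-0.1501, 0.6203, 0.1898], [-0.1475, 0.6198, 0.1702], [-0.1443, 0.6199, 0.1915], [-0.143, 0.6224, 0.1961], [-0.141, 0.6205, 0.1775], [-0.1384, 0.6197, 0.1804], [-0.135, 0.6203, 0.1694], [-0.1332, 0.6179, 0.1799], [-0.131, 0.6221, 0.1737]]
s tabtop v,u,z
[[-0.1696, 0.6225, 0.2036], [-0.1672, 0.6334, 0.2032], [-0.1653, 0.6192, 0.2
[... 2598 characters left out ...]
0.151 | -0.054 26 0.151 | -0.048 28 0.15 | -0.042 28 0.149 | -0.036 26 0.148 | -0.03 27 0.148 | -0.024 28 0.15 | -0.018 28 0.149 | -0.012 31 0.152 | -0.006 33 0.152 | 0.0 29 0.156 | 0.006 17 0.116 | 0.012 21 0.107 | 0.018 32 0.153 | 0.024 29 0.152 | 0.03 31 0.153 | 0.036 17 0.154 | 0.042 15 0.104 | 0.048 13 0.007 | 0.054 12 0.004 | 0.06 13 0.005 | 0.066 12 0.01 | 0.072 14 0.002 | 0.078 12 0.004 | 0.084 11 0.001 | 0.09 14 0.003 | 0.096 12 0.003 | 0.102 27 0.126 | 0.108 32 0.129 | 0.114 31 0.132 | 0.12 29 0.129 | 0.126 30 0.132 | 0.132 26 0.135 | 0.138 27 0.13 | 0.144 21 0.096 | 0.15 12 0.006 | 0.156 10 0.004 | 0.162 14 0.006 | 0.168 12 0.005 | 0.174 13 0.002 | 0.18 13 0.005 | 0.186 15 0.079 |
```

```bash
cat >> h.py <<'E'
from scipy.spatial.transform import Rotation as R
YAW=np.radians(13.1); HINGE=np.array([.6027,.1582]); 
def pose(g,phi,zt=.173,L=.160):
    """TCP pose gripping tab; g gate angle, phi bar angle, zt TCP height at rest. returns p,R"""
    a=YAW-g; ex=np.array([np.cos(a),np.sin(a),0]); ey=np.array([-np.sin(a),np.cos(a),0])
    piv=np.r_[HINGE,.140]-.020*ey
    h=zt-.140; r=L-.020
    p=piv-ey*(r*np.cos(phi)-h*np.sin(phi))+np.array([0,0,r*np.sin(phi)+h*np.cos(phi)])
    r0=R.from_matrix(np.c_[ey,ex,[0,0,-1]])
    return p,R.from_rotvec(ex*-phi)*r0   # checked: free end (-ey) rises
def plan(targets,p,q):
    for P,Q in targets:
        d=q.inv().apply(P-p)*1e3; w=(q.inv()*Q).as_rotvec(degrees=True)
        print(w.round(2).tolist()+d.round(1).tolist(),'|d|',np.linalg.norm(d).round(1)); p,q=P,Q
def here():
    s=robot.get_state(); return s['ee_pos'],R.from_quat(s['tcp_rot'])
E
python3 - <<'E'
from h import *
p,q=here(); print(p,q.as_matrix().round(3).tolist())
P,Q=pose(0,0); print(P,Q.as_matrix().round(3).tolist())
P2,Q2=pose(0,.2);print(P2-P,Q2.as_matrix()[:,2])
P=P.copy();P[2]=.29
w=(q.inv()*Q).as_rotvec()
N=14
plan([(p+(P-p)*(i+1)/N,q*R.from_rotvec(w*(i+1)/N)) for i in range(N)],p,q)
E
```

```text
[0.1555233  0.63055704 0.23049672] [[-0.971, 0.239, -0.0], [0.239, 0.971, -0.002], [-0.0, -0.002, -1.0]]
[0.63896421 0.00236385 0.173     ] [[-0.227, 0.974, 0.0], [0.974, 0.227, 0.0], [0.0, 0.0, -1.0]]
[-0.00211846  0.00910353  0.0271559 ] [ 0.04502866 -0.19349915 -0.98006658]
[-0.01, 0.0, 4.5, -44.3, -35.3, -4.2] |d| 56.8
[-0.01, 0.0, 4.5, -46.9, -31.7, -4.2] |d| 56.8
[-0.01, 0.0, 4.5, -49.2, -27.9, -4.2] |d| 56.8
[-0.01, 0.0, 4.5, -51.3, -24.0, -4.2] |d| 56.8
[-0.01, 0.0, 4.5, -53.0, -19.9, -4.2] |d| 56.8
[-0.01, 0.0, 4.5, -54.4, -15.7, -4.2] |d| 56.8
[-0.01, 0.0, 4.5, -55.5, -11.3, -4.2] |d| 56.8
[-0.01, 0.0, 4.5, -56.2, -6.9, -4.2] |d| 56.8
[-0.01, 0.0, 4.5, -56.6, -2.5, -4.2] |d| 56.8
[-0.01, 0.0, 4.5, -56.6, 1.9, -4.2] |d| 56.8
[-0.01, 0.0, 4.5, -56.3, 6.4, -4.2] |d| 56.8
[-0.01, 0.0, 4.5, -55.6, 10.8, -4.2] |d| 56.8
[-0.01, 0.0, 4.5, -54.6, 15.1, -4.2] |d| 56.8
[-0.01, 0.0, 4.5, -53.2, 19.3, -4.2] |d| 56.8
```

Emit:
send_rows --pt "0 0 4.5 -40 -32 -16 100" --pt "0 0 4.5 -47 -32 -10 80" --pt "0 0 4.5 -49 -28 -8 60" --pt "0 0 4.5 -51 -24 -6 55" --pt "0 0 4.5 -53 -20 -6 55"

```text
time_s: 0.72
ee_pos: [0.3237, 0.4058, 0.2749]
tcp_rot: [0.313, 0.95, -0.002, -0.001]
force: [1.0, 0.7, 0.1]
finger_gap: 0.0472
```

Emit:
send_rows --pt "0 0 4.5 -54 -16 -4 55" --pt "0 0 4.5 -55 -11 -4 55" --pt "0 0 4.5 -56 -7 -4 55" --pt "0 0 4.5 -56 -2 0 55" --pt "0 0 4.5 -56 2 0 55"

```text
time_s: 1.35
ee_pos: [0.4974, 0.1736, 0.2875]
tcp_rot: [0.498, 0.867, -0.002, -0.001]
force: [0.6, 0.3, -0.7]
finger_gap: 0.0467
```

```bash
python3 - <<'E'
from h import *
p,q=here(); print(p, robot.get_state()['finger_gap'])
P,Q=pose(0,0); P=P.copy();P[2]=.27
w=(q.inv()*Q).as_rotvec()
N=5
plan([(p+(P-p)*(i+1)/N,q*R.from_rotvec(w*(i+1)/N)) for i in range(N)],p,q)
E
```

```text
[0.49741355 0.1736132  0.28754731] 0.046670823067730786
[-0.05, 0.02, 3.43, -43.8, 7.2, 3.5] |d| 44.6
[-0.05, 0.02, 3.43, -43.3, 9.8, 3.5] |d| 44.6
[-0.05, 0.02, 3.43, -42.7, 12.4, 3.5] |d| 44.6
[-0.05, 0.02, 3.43, -41.9, 14.9, 3.5] |d| 44.6
[-0.05, 0.02, 3.43, -40.9, 17.4, 3.5] |d| 44.6
```

Emit:
send_rows --pt "0 0 3.5 -44 7 3 55" --pt "0 0 3.5 -44 10 3 55" --pt "0 0 3.5 -43 12 3 55" --pt "0 0 3.5 -42 15 4 55" --pt "0 0 3.5 -41 17 4 55"

```text
time_s: 1.98
ee_pos: [0.6409, -0.0072, 0.269]
tcp_rot: [0.629, 0.778, -0.003, -0.001]
force: [0.6, 1.2, 0.0]
finger_gap: 0.0468
```

```bash
cat > go.py <<'E'
import sys
from h import *
# usage: go.py g phi zt : one-row increment to reach the pose
g,phi,zt=map(float,sys.argv[1:4]); s=robot.get_state(); p,q=here()
plan([pose(g,phi,zt)],p,q); print(p.round(4),'F',s['force'].round(2),'T',s['ft_torque'].round(2),'gap',round(s['finger_gap'],4),'t',s['time_s'])
E
python3 go.py 0 0 .27
```

```text
[-0.34, 0.09, -1.01, 9.8, 0.2, -1.1] |d| 9.8
[ 0.6409 -0.0072  0.269 ] F [0.62 1.25 0.02] T [ 0.04 -0.04 -0.01] gap 0.0468 t 1.975
```

Emit:
send_rows --pt "0 0 0 0 0 0 55" --pt "-0.3 0 -1 10 0 0 55" --pt "0 0 0 0 0 0 55"

```text
time_s: 2.35
ee_pos: [0.6382, 0.0013, 0.2672]
tcp_rot: [0.623, 0.783, -0.002, -0.0]
force: [-1.0, 0.3, 0.0]
finger_gap: 0.047
```

```bash
python3 go.py 0 0 .225
```

```text
[-0.19, 0.13, -0.1, 1.0, 1.2, 42.2] |d| 42.3
[0.6382 0.0013 0.2672] F [-1.01  0.33  0.02] T [ 0.03 -0.02 -0.  ] gap 0.047 t 2.35
```

Emit:
send_rows --pt "-0.2 0.1 0 1 1 20 55" --pt "0 0 0 0 0 21 55" --pt "0 0 0 0 0 0 55"

```text
time_s: 2.72
ee_pos: [0.6379, 0.0076, 0.2265]
tcp_rot: [0.62, 0.785, 0.001, -0.0]
force: [0.5, -1.1, 0.0]
finger_gap: 0.0472
```

```bash
python3 go.py 0 0 .173; python3 - <<'E'
from h import *
im,d=grab('side','side1'); grab('top','top1')
a=cv2.resize(cv2.imread('pics/side1.png')[115:215,220:320],(500,500),interpolation=cv2.INTER_CUBIC)
P,Q=pose(0,0,.206)
print(proj('side',P),proj('side',pose(0,0,.225)[0]))
cv2.imwrite('pics/s1z.png',a)
E
```

```text
[0.11, -0.12, 0.31, -5.4, -0.3, 53.5] |d| 53.7
[0.6379 0.0076 0.2265] F [ 0.53 -1.11  0.03] T [-0.02 -0.03 -0.03] gap 0.0472 t 2.725
[267.94068709 166.68459072] [267.96462443 160.4924793 ]
```

View pics/s1z.png

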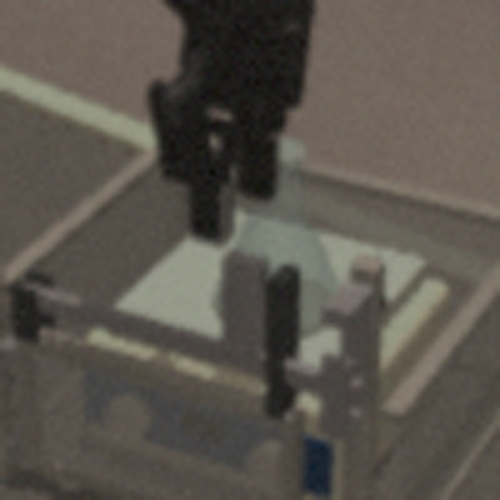

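The side crop shows the two fingers at (210,235) and (262,195) straddling the tab top at (245,260) from above. Measured against the tab, the tool sits about 5 mm too far towards the hinge, so I'll correct that before descending.

Emit:
send_rows --pt "0 0 0 -5 0 0 50" --pt "0 0 0 0 0 0 50" --pt "0 0 0 0 0 0 50"

```text
time_s: 3.2
ee_pos: [0.6417, 0.0019, 0.2308]
tcp_rot: [0.62, 0.785, 0.004, 0.002]
force: [-0.3, 0.3, 0.2]
finger_gap: 0.0427
```

```bash
python3 go.py 0 0 .173
```

```text
[0.51, -0.04, 0.3, 1.1, -3.1, 57.8] |d| 57.9
[0.6417 0.0019 0.2308] F [-0.29  0.34  0.23] T [-0.01  0.02 -0.02] gap 0.0427 t 3.2
```

Emit:
send_rows --pt "0 0 0 0 0 0 50"

```text
time_s: 3.32
ee_pos: [0.6418, 0.0018, 0.231]
tcp_rot: [0.62, 0.785, 0.004, 0.003]
force: [-0.4, 0.1, 0.7]
finger_gap: 0.0426
```

```bash
python3 go.py 0 0 .173;python3 -c "
from h import *
print(robot.get_state()['qd'].round(4))"
```

```text
[0.53, -0.04, 0.29, 1.1, -3.2, 58.0] |d| 58.1
[0.6418 0.0018 0.231 ] F [-0.36  0.11  0.68] T [ 0.    0.03 -0.02] gap 0.0426 t 3.325
[ 0.0001 -0.0014 -0.0005 -0.0034 -0.0002  0.0022  0.0004]
```

Emit:
send_rows --pt "0 0 0 0 0 0 50"

```text
time_s: 3.45
ee_pos: [0.6418, 0.0018, 0.2311]
tcp_rot: [0.62, 0.785, 0.004, 0.003]
force: [-0.2, 0.9, -0.1]
finger_gap: 0.0427
```

```bash
python3 go.py 0 0 .173;python3 -c "
from h import *
print(robot.get_state()['qd'].round(4))"
```

```text
[0.53, -0.04, 0.29, 1.1, -3.2, 58.1] |d| 58.2
[0.6418 0.0018 0.2311] F [-0.18  0.92 -0.1 ] T [-0.06  0.01 -0.01] gap 0.0427 t 3.45
[ 0.0009 -0.0007  0.0001 -0.0007 -0.001   0.0003 -0.0011]
```

Emit:
send_rows --pt "0.5 0 0.3 1 -3 12 50" --pt "0 0 0 0 0 0 50"

```text
time_s: 3.7
ee_pos: [0.6382, 0.0023, 0.2178]
tcp_rot: [0.622, 0.783, -0.0, -0.001]
force: [0.3, -0.4, 0.3]
finger_gap: 0.0426
```

```bash
python3 go.py 0 0 .173
```

```text
[-0.05, -0.06, -0.02, -0.2, 0.8, 44.8] |d| 44.8
[0.6382 0.0023 0.2178] F [ 0.34 -0.37  0.33] T [-0.05  0.03  0.03] gap 0.0426 t 3.7
```

Emit:
send_rows --pt "0 0 0 0 0.5 15 50" --pt "0 0 0 0 0 15 50" --pt "0 0 0 0 0 12 50" --pt "0 0 0 0 0 0 50"

```text
time_s: 4.2
ee_pos: [0.6379, 0.0026, 0.1715]
tcp_rot: [0.622, 0.783, -0.001, -0.001]
force: [-0.5, 0.1, -0.3]
finger_gap: 0.0427
```

```bash
python3 go.py 0 0 .173
```

```text
[-0.18, -0.07, -0.02, -0.5, 1.0, -1.5] |d| 1.9
[0.6379 0.0026 0.1715] F [-0.53  0.1  -0.28] T [ 0.01 -0.01 -0.03] gap 0.0427 t 4.2
```

Now close gently, watching the forces.

Emit:
send_rows --pt "-0.2 0 0 0 1 0 25" --pt "0 0 0 0 0 0 22" --pt "0 0 0 0 0 0 18" --grip_force 20

```text
time_s: 4.58
ee_pos: [0.6397, 0.0026, 0.1725]
tcp_rot: [0.622, 0.783, 0.001, 0.0]
force: [0.9, -0.3, 0.2]
finger_gap: 0.0154
```

```bash
python3 go.py 0 0 .173
```

```text
[0.14, -0.05, -0.03, -0.1, -0.8, -0.5] |d| 1.0
[0.6397 0.0026 0.1725] F [ 0.91 -0.26  0.24] T [-0.    0.01  0.02] gap 0.0154 t 4.575
```

Emit:
send_rows --pt "0 0 0 0 -0.5 0 13" --pt "0 0 0 0 0 0 9" --pt "0 0 0 0 0 0 6" --grip_force 20

```text
time_s: 4.95
ee_pos: [0.6397, 0.0026, 0.1729]
tcp_rot: [0.622, 0.783, 0.002, 0.001]
force: [0.8, 0.5, -0.7]
finger_gap: 0.0094
```

```bash
python3 go.py 0 0 .173
```

```text
[0.21, -0.05, -0.07, -0.1, -0.7, -0.1] |d| 0.7
[0.6397 0.0026 0.1729] F [ 0.82  0.51 -0.72] T [-0.1  -0.06 -0.26] gap 0.0094 t 4.95
```

```bash
python3 - <<'E'
from h import *
p,q=here(); 
P0,Q0=pose(0,0,.173)
plan([pose(0,f,.173) for f in np.arange(.03,.29,.03)],P0,Q0)
E
```

```text
[0.0, -1.72, -0.0, 1.1, -0.0, -4.2] |d| 4.3
[0.0, -1.72, 0.0, 1.1, -0.0, -4.2] |d| 4.3
[0.0, -1.72, 0.0, 1.1, -0.0, -4.2] |d| 4.3
[0.0, -1.72, 0.0, 1.1, 0.0, -4.2] |d| 4.3
[-0.0, -1.72, 0.0, 1.1, 0.0, -4.2] |d| 4.3
[0.0, -1.72, 0.0, 1.1, -0.0, -4.2] |d| 4.3
[0.0, -1.72, 0.0, 1.1, -0.0, -4.2] |d| 4.3
[0.0, -1.72, -0.0, 1.1, 0.0, -4.2] |d| 4.3
[-0.0, -1.72, 0.0, 1.1, 0.0, -4.2] |d| 4.3
```

Emit:
send_rows --pt "0 -1.7 0 1.1 0 -4.2 6" --pt "0 -1.7 0 1.1 0 -4.2 6" --pt "0 0 0 0 0 0 6"

```text
time_s: 5.32
ee_pos: [0.6394, 0.005, 0.182]
tcp_rot: [0.622, 0.782, -0.018, 0.026]
force: [2.5, -0.8, -2.7]
finger_gap: 0.0097
```

```bash
cat > st.py <<'E'
from h import *
from scipy.optimize import least_squares
s=robot.get_state(); p,q=here(); 
z=q.as_matrix()[:,2]; yv=q.as_matrix()[:,1]
yaw=np.arctan2(yv[1],yv[0]); tilt=np.arcsin(np.clip(z@np.array([np.sin(yaw),-np.cos(yaw),0]),-1,1))
f=least_squares(lambda v: pose(v[0],v[1],.173)[0]-p,[YAW-yaw,.05]).x
d=p[:2]-HINGE
print('fit gate %.3f phi %.3f res(mm)'%tuple(f),((pose(*f,.173)[0]-p)*1e3).round(1),'| tool g %.3f tilt %.3f'%(YAW-yaw,tilt))
ey=np.array([-np.sin(YAW-f[0]),np.cos(YAW-f[0]),0]); ex=np.array([ey[1],-ey[0],0])
F=s['force']; print('F x,y,z gate axes',(F@ex).round(2),(F@ey).round(2),F[2].round(2),'T',s['ft_torque'].round(2),'gap',round(s['finger_gap'],4),'t',s['time_s'],p.round(4))
E
python3 st.py
```

```text
fit gate -0.007 phi 0.065 res(mm) [ 0.  -0.1  0. ] | tool g 0.001 tilt 0.063
F x,y,z gate axes 2.24 -1.31 -2.74 T [-0.18 -0.21 -0.21] gap 0.0097 t 5.325 [0.6394 0.005  0.182 ]
```

Emit:
send_rows --pt "0 -1.7 0 1.1 0.3 -4.2 6" --pt "0 -1.7 0 1.1 0 -4.2 6" --pt "0 0 0 0 0 0 6"

```text
time_s: 5.7
ee_pos: [0.639, 0.0081, 0.1908]
tcp_rot: [0.621, 0.781, -0.038, 0.051]
force: [2.2, -1.0, -1.3]
finger_gap: 0.0101
```

```bash
python3 st.py
```

```text
fit gate -0.009 phi 0.130 res(mm) [ 0.  -0.1  0.1] | tool g 0.000 tilt 0.128
F x,y,z gate axes 1.94 -1.47 -1.33 T [-0.22 -0.15 -0.19] gap 0.0101 t 5.7 [0.639  0.0081 0.1908]
```

Emit:
send_rows --pt "0 -0.9 0 0.6 0.3 -2.1 6" --pt "0 -0.9 0 0.6 0 -2.1 6"

```text
time_s: 5.95
ee_pos: [0.6386, 0.0096, 0.1948]
tcp_rot: [0.62, 0.78, -0.048, 0.064]
force: [2.1, 0.3, -1.9]
finger_gap: 0.0099
```

```bash
python3 st.py
```

```text
fit gate -0.008 phi 0.159 res(mm) [ 0.  -0.1  0. ] | tool g 0.001 tilt 0.161
F x,y,z gate axes 2.07 -0.16 -1.93 T [ 0.1  -0.08 -0.14] gap 0.0099 t 5.95 [0.6386 0.0096 0.1948]
```

Emit:
send_rows --pt "0 -0.9 0 0.6 0.2 -2.1 6" --pt "0 -0.9 0 0.6 0 -2.1 6"

```text
time_s: 6.2
ee_pos: [0.6382, 0.0113, 0.1991]
tcp_rot: [0.62, 0.779, -0.059, 0.077]
force: [0.9, -0.4, -1.6]
finger_gap: 0.0097
```

```bash
python3 st.py
```

```text
fit gate -0.009 phi 0.192 res(mm) [ 0. -0.  0.] | tool g 0.002 tilt 0.194
F x,y,z gate axes 0.78 -0.55 -1.6 T [ 0.06 -0.01 -0.14] gap 0.0097 t 6.2 [0.6382 0.0113 0.1991]
```

Emit:
send_rows --pt "0 -0.8 0 0.5 0 -1.8 6"

```text
time_s: 6.32
ee_pos: [0.638, 0.0122, 0.201]
tcp_rot: [0.619, 0.778, -0.064, 0.083]
force: [2.3, -1.8, -0.4]
finger_gap: 0.0099
```

Emit:
send_rows --pt "0 -0.6 0 0.4 0 -1.4 6"

```text
time_s: 6.45
ee_pos: [0.6379, 0.0129, 0.2025]
tcp_rot: [0.619, 0.778, -0.067, 0.087]
force: [2.6, -1.8, -5.4]
finger_gap: 0.0093
```

```bash
python3 st.py
```

```text
fit gate -0.009 phi 0.218 res(mm) [-0.  0. -0.] | tool g 0.002 tilt 0.221
F x,y,z gate axes 2.07 -2.37 -5.43 T [ 0.03 -0.07 -0.16] gap 0.0093 t 6.45 [0.6379 0.0129 0.2025]
```

Emit:
send_rows --pt "0 0 0 0 0 0 6"

```text
time_s: 6.58
ee_pos: [0.6379, 0.0128, 0.2024]
tcp_rot: [0.619, 0.778, -0.067, 0.088]
force: [1.6, -1.3, -2.6]
finger_gap: 0.0098
```

```bash
python3 st.py
```

```text
fit gate -0.009 phi 0.218 res(mm) [-0.  0. -0.] | tool g 0.002 tilt 0.221
F x,y,z gate axes 1.25 -1.63 -2.63 T [ 0.16 -0.07 -0.19] gap 0.0098 t 6.575 [0.6379 0.0128 0.2024]
```

Emit:
send_rows --pt "0 -0.3 0 0.2 0 -0.8 6"

```text
time_s: 6.7
ee_pos: [0.6379, 0.0128, 0.2027]
tcp_rot: [0.619, 0.777, -0.069, 0.09]
force: [6.7, -3.5, -10.2]
finger_gap: 0.0099
```

```bash
python3 st.py
```

```text
fit gate -0.009 phi 0.219 res(mm) [-0.   0.1 -0. ] | tool g 0.002 tilt 0.227
F x,y,z gate axes 5.74 -4.96 -10.22 T [ 0.18 -0.74 -0.01] gap 0.0099 t 6.7 [0.6379 0.0128 0.2027]
```

Emit:
send_rows --pt "0 1.2 0 -0.7 0 2.9 6" --pt "0 1.2 0 -0.7 0 2.8 6" --pt "0 0 0 0 0 0 6"

```text
time_s: 7.08
ee_pos: [0.6385, 0.0105, 0.1972]
tcp_rot: [0.62, 0.779, -0.055, 0.072]
force: [1.2, -0.8, -1.8]
finger_gap: 0.0098
```

```bash
python3 st.py; python3 go.py -0.009 .175 .173
```

```text
fit gate -0.009 phi 0.177 res(mm) [-0.  0. -0.] | tool g 0.002 tilt 0.182
F x,y,z gate axes 1.02 -1.06 -1.76 T [ 0.1   0.1  -0.18] gap 0.0098 t 7.075 [0.6385 0.0105 0.1972]
[0.1, 0.39, -0.66, -0.1, 0.0, 0.4] |d| 0.4
[0.6385 0.0105 0.1972] F [ 1.24 -0.79 -1.76] T [ 0.1   0.1  -0.18] gap 0.0098 t 7.075
```

```bash
python3 - <<'E'
from h import *
for dg in(.02,.04,.08,.12):
    plan([pose(dg,.176,.173)],*pose(0,.176,.173))
E
```

```text
[0.2, 0.0, 1.13, 0.0, -3.0, -0.0] |d| 3.0
[0.4, 0.0, 2.26, 0.1, -6.1, -0.0] |d| 6.1
[0.8, 0.0, 4.51, 0.5, -12.2, -0.1] |d| 12.2
[1.2, 0.0, 6.77, 1.1, -18.2, -0.2] |d| 18.2
```

Emit:
send_rows --pt "0.1 0.2 0.6 0 -1.5 0 6" --pt "0.2 0 1.1 0 -3 0 6"

```text
time_s: 7.32
ee_pos: [0.634, 0.0095, 0.197]
tcp_rot: [0.632, 0.769, -0.055, 0.07]
force: [2.3, -0.3, -2.9]
finger_gap: 0.0096
```

```bash
python3 st.py; python3 go.py 0.015 .175 .173
```

```text
fit gate 0.021 phi 0.177 res(mm) [ 0.  -0.1  0. ] | tool g 0.033 tilt 0.178
F x,y,z gate axes 2.22 -0.79 -2.85 T [-0.01 -0.19 -0.13] gap 0.0096 t 7.325 [0.634  0.0095 0.197 ]
[0.04, 0.18, -1.08, -0.1, 1.0, 0.2] |d| 1.0
[0.634  0.0095 0.197 ] F [ 2.34 -0.31 -2.85] T [-0.01 -0.19 -0.13] gap 0.0096 t 7.325
```

Emit:
send_rows --pt "0.2 0 1.1 0 -3 0 6" --pt "0.2 0 1.1 0 -3 0 6"

```text
time_s: 7.58
ee_pos: [0.6277, 0.0084, 0.197]
tcp_rot: [0.648, 0.756, -0.056, 0.069]
force: [1.9, 0.3, -3.0]
finger_gap: 0.0097
```

```bash
python3 st.py
```

```text
fit gate 0.063 phi 0.177 res(mm) [ 0.  -0.2  0.1] | tool g 0.075 tilt 0.178
F x,y,z gate axes 1.92 -0.04 -3.03 T [ 0.08 -0.14 -0.05] gap 0.0097 t 7.575 [0.6277 0.0084 0.197 ]
```

Emit:
send_rows --pt "0.3 0 1.7 0.1 -4.6 0 6" --pt "0.4 0 2.3 0.1 -6.1 0 6" --pt "0.4 0 2.3 0.1 -6.1 0 6" --pt "0.4 0 2.3 0.1 -6.1 0 6" --pt "0.4 0 2.3 0.1 -6.1 0 6"

```text
time_s: 8.2
ee_pos: [0.5965, 0.0069, 0.1969]
tcp_rot: [0.723, 0.685, -0.063, 0.063]
force: [1.6, -0.2, -3.5]
finger_gap: 0.0102
```

```bash
python3 st.py
```

```text
fit gate 0.270 phi 0.177 res(mm) [-0.  -0.6  0.2] | tool g 0.282 tilt 0.177
F x,y,z gate axes 1.56 -0.11 -3.47 T [ 0.09 -0.13 -0.08] gap 0.0102 t 8.2 [0.5965 0.0069 0.1969]
```

Emit:
send_rows --pt "0.4 0 2.3 0.3 -6.1 0 6" --pt "0.4 0 2.3 0.2 -6.1 0 6" --pt "0.4 0 2.3 0.2 -6.1 0 6" --pt "0.4 0 2.3 0.2 -6.1 0 6" --pt "0.4 0 2.3 0.2 -6.1 0 6"

```text
time_s: 8.82
ee_pos: [0.5636, 0.0124, 0.1967]
tcp_rot: [0.794, 0.602, -0.068, 0.055]
force: [1.7, 0.1, -2.8]
finger_gap: 0.0092
```

```bash
python3 st.py; python3 go.py .48 .177 .173
```

```text
fit gate 0.491 phi 0.177 res(mm) [-0.3 -1.   0.4] | tool g 0.501 tilt 0.176
F x,y,z gate axes 1.6 0.53 -2.83 T [ 0.1  -0.13 -0.11] gap 0.0092 t 8.825 [0.5636 0.0124 0.1967]
[0.07, -0.06, -1.25, -1.1, 1.6, -0.3] |d| 2.0
[0.5636 0.0124 0.1967] F [ 1.69  0.09 -2.83] T [ 0.1  -0.13 -0.11] gap 0.0092 t 8.825
```

Emit:
send_rows --pt "0.4 0 2.3 0.2 -6.1 0 6" --pt "0.4 0 2.3 0.2 -6.1 0 6" --pt "0.4 0 2.3 0.2 -6.1 0 6" --pt "0.4 0 2.3 0.2 -6.1 0 6" --pt "0.4 0 2.3 0.2 -6.1 0 6"

```text
time_s: 9.45
ee_pos: [0.5327, 0.0249, 0.1964]
tcp_rot: [0.855, 0.511, -0.073, 0.047]
force: [2.1, -1.3, -3.2]
finger_gap: 0.01
```

```bash
python3 st.py; python3 go.py .70 .177 .173
```

```text
fit gate 0.712 phi 0.176 res(mm) [-0.7 -1.3  0.6] | tool g 0.721 tilt 0.174
F x,y,z gate axes 2.49 -0.18 -3.22 T [ 0.14 -0.28 -0.1 ] gap 0.01 t 9.45 [0.5327 0.0249 0.1964]
[0.06, -0.18, -1.23, -1.5, 1.9, -0.4] |d| 2.4
[0.5327 0.0249 0.1964] F [ 2.12 -1.31 -3.22] T [ 0.14 -0.28 -0.1 ] gap 0.01 t 9.45
```

Emit:
send_rows --pt "0.4 0 2.3 -0.1 -6.1 0 6" --pt "0.4 0 2.3 0 -6.1 0 6" --pt "0.4 0 2.3 0 -6.1 0 6" --pt "0.4 0 2.3 0 -6.1 0 6" --pt "0.4 0 2.3 0 -6.1 0 6"

```text
time_s: 10.07
ee_pos: [0.5052, 0.0438, 0.1961]
tcp_rot: [0.906, 0.415, -0.076, 0.037]
force: [3.1, 0.0, -3.5]
finger_gap: 0.0095
```

```bash
python3 st.py; python3 go.py .93 .177 .173
```

```text
fit gate 0.934 phi 0.175 res(mm) [-1.2 -1.4  0.8] | tool g 0.940 tilt 0.170
F x,y,z gate axes 2.34 2.05 -3.54 T [ 0.23 -0.43 -0.07] gap 0.0095 t 10.075 [0.5052 0.0438 0.1961]
[0.15, -0.41, -0.59, -1.8, 0.7, -0.7] |d| 2.1
[0.5052 0.0438 0.1961] F [ 3.11  0.04 -3.54] T [ 0.23 -0.43 -0.07] gap 0.0095 t 10.075
```

Emit:
send_rows --pt "0.4 0 2.3 0 -6.1 0 6" --pt "0.4 0 2.3 0 -6.1 0 6" --pt "0.4 0 2.3 0 -6.1 0 6" --pt "0.4 0 2.3 0 -6.1 0 6" --pt "0.4 0 2.3 0 -6.1 0 6"

```text
time_s: 10.7
ee_pos: [0.4827, 0.068, 0.1958]
tcp_rot: [0.946, 0.314, -0.078, 0.028]
force: [2.5, -0.2, -5.7]
finger_gap: 0.0097
```

```bash
python3 st.py; python3 go.py 1.15 .177 .173
```

```text
fit gate 1.155 phi 0.174 res(mm) [-1.7 -1.3  0.9] | tool g 1.158 tilt 0.165
F x,y,z gate axes 1.67 1.91 -5.73 T [ 0.22 -0.55 -0.03] gap 0.0097 t 10.7 [0.4827 0.068  0.1958]
[0.11, -0.67, -0.51, -2.1, 0.7, -1.0] |d| 2.4
[0.4827 0.068  0.1958] F [ 2.53 -0.18 -5.73] T [ 0.22 -0.55 -0.03] gap 0.0097 t 10.7
```

Emit:
send_rows --pt "0.4 -0.1 2.3 -0.3 -6.1 -0.1 6" --pt "0.4 -0.1 2.3 -0.3 -6.1 -0.1 6" --pt "0.4 -0.1 2.3 -0.3 -6.1 -0.1 6" --pt "0.4 -0.1 2.3 -0.2 -6.1 -0.1 6" --pt "0.4 -0.1 2.3 -0.2 -6.1 -0.1 6"

```text
time_s: 11.32
ee_pos: [0.4663, 0.0965, 0.1962]
tcp_rot: [0.974, 0.209, -0.081, 0.019]
force: [4.1, -0.7, -5.5]
finger_gap: 0.0095
```

```bash
python3 st.py; python3 go.py 1.56 .177 .173
```

```text
fit gate 1.374 phi 0.177 res(mm) [-2.1 -1.   1. ] | tool g 1.376 tilt 0.166
F x,y,z gate axes 2.37 3.44 -5.47 T [ 0.23 -0.86 -0.09] gap 0.0095 t 11.325 [0.4663 0.0965 0.1962]
[1.96, -0.63, 10.37, 0.1, -28.0, -1.1] |d| 28.1
[0.4663 0.0965 0.1962] F [ 4.11 -0.74 -5.47] T [ 0.23 -0.86 -0.09] gap 0.0095 t 11.325
```

Emit:
send_rows --pt "0.4 0 2.3 0.1 -6.1 0 6" --pt "0.4 0 2.3 0.1 -6.1 0 6" --pt "0.4 0 2.3 0.1 -6.1 0 6" --pt "0.3 0 1.4 0 -3.6 0 6" --pt "0 0 0 0 0 0 6"

```text
time_s: 11.95
ee_pos: [0.4581, 0.1191, 0.1957]
tcp_rot: [0.988, 0.132, -0.081, 0.011]
force: [2.6, 0.7, -5.2]
finger_gap: 0.0098
```

```bash
python3 st.py
```

```text
fit gate 1.535 phi 0.174 res(mm) [-2.3 -0.6  1. ] | tool g 1.533 tilt 0.163
F x,y,z gate axes -0.01 2.67 -5.21 T [ 0.17 -0.58 -0.15] gap 0.0098 t 11.95 [0.4581 0.1191 0.1957]
```

Emit:
send_rows --pt "0.2 0 1.2 0 -3.5 0 6" --pt "0 0 0 0 0 0 6"

```text
time_s: 12.2
ee_pos: [0.4573, 0.1224, 0.1958]
tcp_rot: [0.989, 0.121, -0.081, 0.01]
force: [1.9, 0.2, -4.3]
finger_gap: 0.0095
```

```bash
python3 st.py; python3 - <<'E'
from h import *
im,d=grab('top','top2'); grab('side','side2')
K=cloud('top',d).reshape(-1,3)
p,_=here()
m=(K[:,2]>.135)&(K[:,2]<.185)&(np.hypot(K[:,0]-.53,K[:,1]-.14)<.06)
q=K[m]; c=q[:,:2].mean(0); u,s,v=np.linalg.svd(q[:,:2]-c); print(m.sum(),c,v[0],np.degrees(np.arctan2(v[0,1],v[0,0])),s)
cv2.imwrite('pics/t2z.png',cv2.resize(cv2.imread('pics/top2.png')[130:270,170:330],(800,700),interpolation=cv2.INTER_CUBIC)[:600])
E
```

```text
fit gate 1.558 phi 0.174 res(mm) [-2.3 -0.6  1. ] | tool g 1.556 tilt 0.163
F x,y,z gate axes 0.32 1.92 -4.34 T [ 0.2  -0.6  -0.15] gap 0.0095 t 12.2 [0.4573 0.1224 0.1958]
0 [nan nan] [1. 0.] 0.0 []<stdin>:6: RuntimeWarning: Mean of empty slice.
  ret = um.true_divide(
```

View pics/side2.png

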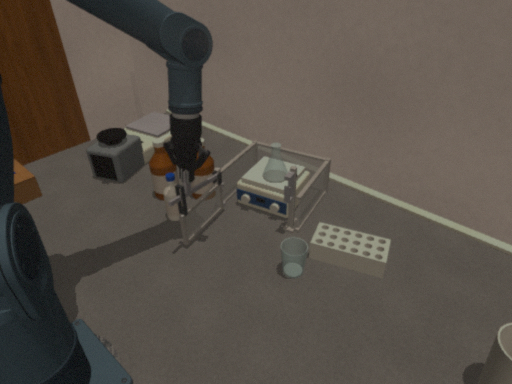

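The side view shows the gate swung out, with the gripper at (185,165) still holding the tab and the glassware unmoved. Next I'll lower the bar gently.

Emit:
send_rows --pt "0 1.5 0 -1.1 0 4.2 6" --pt "0 1.6 0 -1.1 0 4.2 6" --pt "0 1.6 0 -1.1 0 4.2 6" --pt "0 1.6 0 -1.1 0 4.2 6" --pt "0 0 0 0 0 0 6"

```text
time_s: 12.92
ee_pos: [0.4521, 0.1208, 0.1804]
tcp_rot: [0.992, 0.122, -0.024, 0.003]
force: [3.9, 0.6, -4.4]
finger_gap: 0.0095
```

```bash
python3 st.py
```

```text
fit gate 1.556 phi 0.059 res(mm) [-2.6 -0.6  0.8] | tool g 1.556 tilt 0.048
F x,y,z gate axes 0.38 3.89 -4.37 T [-0.1  -0.63 -0.11] gap 0.0095 t 12.925 [0.4521 0.1208 0.1804]
```

Emit:
send_rows --pt "0 1 0 -0.1 0 3 6" --pt "0 0.7 0 -0.1 0 2 6" --pt "0 0 0 0 0 0 6"

```text
time_s: 13.3
ee_pos: [0.4506, 0.1204, 0.1753]
tcp_rot: [0.993, 0.122, -0.01, 0.0]
force: [0.9, 0.2, -1.3]
finger_gap: 0.0096
```

```bash
python3 st.py
```

```text
fit gate 1.556 phi 0.021 res(mm) [-2.5 -0.6  0.7] | tool g 1.556 tilt 0.020
F x,y,z gate axes 0.03 0.95 -1.28 T [-0.07 -0.32 -0.11] gap 0.0096 t 13.3 [0.4506 0.1204 0.1753]
```

Emit:
send_rows --pt "0 0.6 0 0 0 1.5 6" --pt "0 0 0 0 0 0 15" --pt "0 0 0 0 0 0 25" --pt "0 0 0 0 0 0 40" --pt "0 0 0 0 0 0 40"

```text
time_s: 13.92
ee_pos: [0.4508, 0.1206, 0.1739]
tcp_rot: [0.993, 0.122, -0.005, -0.0]
force: [-0.1, -0.3, 0.1]
finger_gap: 0.0342
```

```bash
python3 st.py
```

```text
fit gate 1.557 phi 0.012 res(mm) [-3.  -0.7  0.8] | tool g 1.555 tilt 0.009
F x,y,z gate axes 0.25 -0.15 0.08 T [-0.04 -0.04 -0.03] gap 0.0342 t 13.925 [0.4508 0.1206 0.1739]
```

Released. Now I'll retract straight up, then back away so the cameras have a clear view.

Emit:
send_rows --pt "0 0 0 0 0 -15 40" --pt "0 0 0 0 0 -25 40" --pt "0 0 0 0 0 -40 40" --pt "0 0 0 0 0 -40 40" --pt "0 0 0 0 0 0 40"

```text
time_s: 14.55
ee_pos: [0.4528, 0.1195, 0.3008]
tcp_rot: [0.993, 0.121, -0.004, -0.0]
force: [-0.8, 1.1, -0.9]
finger_gap: 0.0342
```

Emit:
send_rows --pt "0 0 0 0 30 -20 40" --pt "0 0 0 0 50 0 40" --pt "0 0 0 0 50 0 40" --pt "0 0 0 0 30 0 40" --pt "0 0 0 0 0 0 40"

```text
time_s: 15.18
ee_pos: [0.4911, -0.0394, 0.3208]
tcp_rot: [0.993, 0.122, -0.005, -0.001]
force: [-0.4, -0.2, -0.1]
finger_gap: 0.0341
```

```bash
python3 - <<'E'
from h import *
print(here()[0])
P=[]
for n in('top','side'):
    im,d=grab(n,n+'3'); P.append(cloud(n,d).reshape(-1,3))
K=np.r_[P[0],P[1]]
a=YAW; ey=np.array([-np.sin(a),np.cos(a)]); ex=np.array([np.cos(a),np.sin(a)])
for zl,zh in((.14,.155),(.105,.12),(.2,.212)):
  rel=K[:,:2]-HINGE; s=-(rel@ex); t=rel@ey
  m=(K[:,2]>zl)&(K[:,2]<zh)&(s>.02)&(s<.215)&(abs(t)<.03)
  if m.sum()>5: print(zl,m.sum(),'s',s[m].min(),s[m].max(),'t-range',t[m].min(),t[m].max(),'angle off 90 (deg, + = beyond)',np.degrees(np.arctan(np.polyfit(s[m],t[m],1)[0])),'mean s,t,z',s[m].mean(),t[m].mean(),K[m,2].mean())
# bar z level along s
m=(K[:,2]>.125)&(K[:,2]<.16)&(abs(t)<.012)&(s>.03)&(s<.14); o=np.polyfit(s[m],K[m,2],1); print('bar slope',o,m.sum())
# object motion: image difference near glassware
for n in('top','side'):
    A,B=cv2.imread(f'pics/{n}0.png'),cv2.imread(f'pics/{n}3.png')
    cv2.imwrite(f'pics/{n}3z.png',B)
cv2.imwrite('pics/cmp.png',np.hstack([cv2.resize(cv2.imread('pics/top3.png')[130:260,130:350],(440*800//880,260*800//880)),cv2.resize(cv2.imread('pics/side3.png')[120:290,140:400],(400,262))[:236]]))
E
```

```text
[ 0.49109029 -0.03938589  0.32076405]
0.14 407 s 0.020125758695530377 0.21458916164206798 t-range -0.01512793356912251 0.011494085753865164 angle off 90 (deg, + = beyond) -1.0137795348110656 mean s,t,z 0.11331048752595027 -0.003169637153446786 0.14591756828379412
0.105 328 s 0.021226785111493462 0.19356834854037153 t-range -0.014056738634521232 0.0097071641433854 angle off 90 (deg, + = beyond) -1.1735398682701814 mean s,t,z 0.10738697286839892 -0.004351840037058822 0.11368801523092364
0.2 114 s 0.14652592501320807 0.18674020246261944 t-range -0.014180652585078338 0.007448227218596824 angle off 90 (deg, + = beyond) -0.4069609099070769 mean s,t,z 0.1681282891169967 -0.003688272092145483 0.20388778696624313
bar slope [-0.00313883  0.14428685] 258
```

View pics/cmp.png

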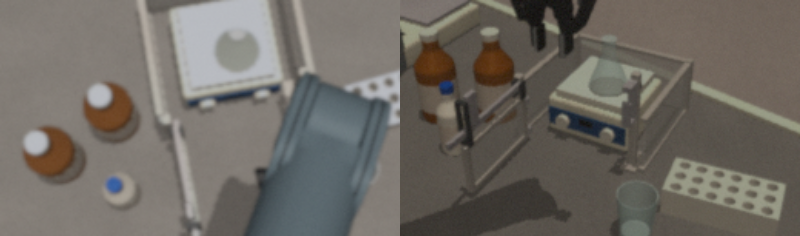

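The picture shows the gate standing out from the pen, the bar level, and the bottles, beaker, rack and flask in place. I'm handing in.

```bash
python3 -c "
from h import *
print(robot.get_state()['force'],robot.hand_in())"
```

```text
the job is handed in; nothing more can be done
[0.67554109 0.57457655 0.43513572] None
```

The gate now stands open at about 89°, the latch bar is back down, and the job is handed in at roughly 15 s of the 51 s allowed.

I gripped the thumb tab, raised the bar along its arc until I felt the hood, came down 5.8 mm and drew it out through the opening. I then swung the gate, lowered the bar, released it and backed off.

**Last checks:**
- **Gate angle:** the depth images put the gate about 1° short of square to the fence. The pen's own direction is uncertain by about 1°.
- **Latch bar:** it lies level, with its top at 0.146 m and the tab top at about 0.205 m.
- **Robot:** clear of everything, with the force reading under 1 N.
- **Loose items:** the flask, bottles and rack, and what shows of the beaker, look where they were. I judged this by eye from the pictures and did not measure it.

**Forces:**
- **Hood:** feeling it took about 10 N downward at the wrist, which I estimate as 6 N on the keeper. A sideways push of about 6–7 N came with it.
- **Pull-out and swing:** readings stayed under about 7 N, with little resistance while leaving the keeper. My hinge estimate was 2–3 mm off, which caused a small pull along the gate of up to 4 N late in the swing and while lowering the bar.

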